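# Sort the sample vials into their spill dishes

### The arm

A 7-joint arm with a two-finger parallel gripper is mounted at the origin on a cart in front of the work surface, level with it; the furniture and walls round the work are solid. World frame = base frame: x ahead of the robot, y to its left, z up, the work surface at z = 0. Lengths are in m, angles in degrees, forces in N, time in s.
With the tool pointing down it reaches from about 0.4 to 0.9 m from the base axis. Payload 5.5 kg.
Tool frame: the origin (TCP) lies on the centre line of the jaws, within the pads' length; the fingertips stand 25 mm ahead of it and the grasp point (between the pads) lies 6 mm ahead of it; z points along the fingers, y is the line along which they close (so a half turn about z gives the same grasp; the last joint's range is limited). The gripper opens to 85 mm and grips with 20 to 120 N. Pads are 22 mm wide; open, the fingers measure 114 mm over their backs; the gripper's body (76 mm by 85 mm) begins 54 mm behind the grasp point. The pads swing forward as they close: fully open they stand 13 mm farther back than shut.
Start: joints at [-51.326, 28.699, -24.465, 88.831, 12.651, 65.22, -12.049], TCP at [0.26, 0.596, 0.256] pointing down, gripper open.
Joint ranges: [-164.97, 164.97], [-17.58, 116.51], [-87.97, 89.64], [11.32, 138.91], [-80.73, 260.73], [10.89, 115.49], [-147.41, 147.41]. Speed limits (degrees/s): [147.25, 147.25, 180, 180, 180, 180, 180].

### API

Orientations are given as a 3x3 rotation matrix whose columns are the frame's x, y, z axes.
In Python, from plant import read_state, snapshot, finish_job gives the robot as it stands.
- The arm moves only by the tool jog_arm, never from a script. Its arguments are lists of equal length, an entry for each row: "dp": the shift along the tool's x, y, z in units of 40 mm (1.0 is 40 mm), a list of three; "spin": the turn about the tool's z in units of 10 degrees (1.0 is 10 degrees). A call has exactly 10 rows; each row shifts and turns the commanded pose from where the row before left it, along the tool's axes as they then stand; what a row does not reach is not made up. A row lasts 1/8 s, in which the tool goes at most 62.5 mm and 10.7 degrees, less where a joint would pass 70% of its speed; a pose out of reach is approached as far as the arm can. A call is refused whole if a number of a shift passes 1 or a number of a turn 1, either way. A call with a gripper value outside its range is refused whole. "gripper" is the closure, from -1 (fully open) to 1 (shut), set as the call begins (left out, the last holds). The fingers move at their own pace and stop on an object; "newtons" is the grip in N (left out, the last holds). Time passes only in rows, so rows that do not move let the fingers close, or fill a call up. It gives the time, the measured TCP pose, the force, the opening and the grip force at its end, in the units of the state.
- read_state(): the state, without advancing time (a new reading comes with each control period).
- snapshot(name): name is "scene" or "top" or "wrist"; returns a dict with "img" (420x560x3 uint8, red, green, blue), "fx", "fy", "cx", "cy" (pixels), "D" ([k1, k2, p1, p2, k3] as OpenCV has them; the pictures are not rectified), "view" (4x4, takes a point from world to camera coordinates). Camera axes: x right, y down, z forward; pixel columns grow to the right and rows downward; lengths in m; the calibration is good to about 2 mm. A picture is of the moment at which its call begins. There is no depth.
- finish_job(): hands the job in; it is judged then, once.
The state is a dict: "t": time; "joint_positions": joint angles; "qvel": joint speeds; "effort": joint torques, N m; "tcp_pos": TCP position; "tcp_rot": TCP orientation; "contact_force": force on the tool from outside, world axes, zero at the start; "ft_torque": the same for the moment, N m; "opening": opening from 0.0 (shut) to 1.0 (fully open); "grasp_force": force on a finger pad.
Only numpy, scipy, OpenCV 4.12 (cv2) and the standard library are available. Lean on these libraries where they do the work, as an engineer would, in place of code of your own. Each camera call takes 0.05 s, during which the arm holds its last target. There are 200 camera calls.

### The job

Stand each of the three small sample vials upright in the round spill dish that has the colour of its cap: blue, yellow and green. The canister that someone left in the blue dish belongs upright in the square grey tray, so clear it away to there. Leave the two brown reagent bottles standing where they are.

Things in the scene. Friction and masses are not known exactly. Their poses are not given: they have to be found in the camera images.
- blue_vial: small loose glass sample vial with a blue screw cap (blue contents), upright, 22 mm diameter, 54 mm tall (56 over the cap's top), about 30 g, hard to the touch up to 42 mm: grip the glass 20 to 35 mm above its base; origin at the centre of its underside, z up
- blue_dish: round blue plastic spill dish, fixed to the 12 mm thick white bench board on which all these things stand: 60 mm over the rim, 50 mm clear inside, 8 mm high, inner floor 3 mm above its underside; origin at the centre of its underside, z up; the canister stands in it at the start
- yellow_vial: small loose glass sample vial with a yellow screw cap (dark purple contents), upright, 22 mm diameter, 54 mm tall (56 over the cap's top), about 30 g, hard to the touch up to 42 mm: grip the glass 20 to 35 mm above its base; origin at the centre of its underside, z up
- yellow_dish: round yellow plastic spill dish, fixed to the 12 mm thick white bench board on which all these things stand: 60 mm over the rim, 50 mm clear inside, 8 mm high, inner floor 3 mm above its underside; origin at the centre of its underside, z up
- green_vial: small loose glass sample vial with a green screw cap (dark purple contents), upright, 22 mm diameter, 54 mm tall (56 over the cap's top), about 30 g, hard to the touch up to 42 mm: grip the glass 20 to 35 mm above its base; origin at the centre of its underside, z up
- green_dish: round green plastic spill dish, fixed to the 12 mm thick white bench board on which all these things stand: 60 mm over the rim, 50 mm clear inside, 8 mm high, inner floor 3 mm above its underside; origin at the centre of its underside, z up
- canister: short loose upright canister, white body with a black screw lid, 54 mm tall, 36 mm diameter, the lid (upper 20 mm) 39 mm, about 90 g; at the start it stands in the blue dish; origin at the centre of its underside, z up
- grey_tray: square grey tray, fixed to the 12 mm thick white bench board on which all these things stand: 78 x 78 mm outside, 68 x 68 mm inside, 10 mm high, inner floor 5 mm above its underside; origin at the centre of its underside, x and y along its sides
- oil_bottle: bystander, loose: brown reagent bottle with a bright red screw cap and red label, 34 mm diameter, 105 mm tall; origin at the centre of its underside
- dropper_bottle: bystander, loose: brown reagent bottle with a dark red rubber dropper and white label, 36 mm diameter, 98 mm tall; origin at the centre of its underside
Not all that is in view belongs to the job. What is shaped like the canister but orange, purple or turquoise is not meant.

How it is judged (in metres and radians):
At the end, for the whole second after the job is handed in: Each vial stands upright (within 0.1 rad) on the floor of the dish of its cap's colour, its centre within 15.5 mm of the dish's centre; the canister stands upright on the floor of the square grey tray, within 21 mm of its centre; all released and at rest (horizontal distance between blue_vial and blue_dish below 0.0155 m and z of blue_vial in the frame of blue_dish below 0.006 m and angle between each of blue_vial, yellow_vial, green_vial, canister's own z axis and vertical below 0.1 rad and linear speed of each of blue_vial, yellow_vial, green_vial, canister below 0.02 m/s and horizontal distance between yellow_vial and yellow_dish below 0.0155 m and z of yellow_vial in the frame of yellow_dish below 0.006 m and horizontal distance between green_vial and green_dish below 0.0155 m and z of green_vial in the frame of green_dish below 0.006 m and horizontal distance between canister and grey_tray below 0.021 m and z of canister in the frame of grey_tray below 0.0085 m); the robot touches nothing.
It fails at once if a brown reagent bottle is shifted by more than 30 mm or knocked over (distance of any of oil_bottle, dropper_bottle from where it was at the start of the episode above 0.03 m or angle between any of oil_bottle, dropper_bottle's own z axis and vertical above 0.5 rad).
It also fails if it takes over 96 s, if anything falls off the work surface, if the arm or the gripper's body presses on something with over 40 N, if the wrist force passes 120 N, or if a joint passes its speed limit or range.

## Working session

There is one attempt and no reset: what is moved stays moved. The work goes in short steps, Python scripts to look and compute and a tool call to move; the robot and the scene stay as the last step left them, time stands still between calls to the robot, and variables do not carry over. Pictures are saved under pics/ and viewed, at most 14 in all, crops included, and the job is handed in when it is done.

Besides the shell and the picture viewer there is one more tool, called after ">>>" by a JSON object that holds its "fn" and its "kwargs", one argument or row to a line. jog_arm: Moves the arm, as the interface text tells. Its arguments: {"type":"object","properties":{"dp":{"type":"array"},"spin":{"type":"array"},"gripper":{"type":"number"},"newtons":{"type":"number"}},"required":["dp","spin"]}

```bash
mkdir -p pics; ls; python3 - <<'E'
from plant import *
import cv2
for n in("scene","top"):
    s=snapshot(n); cv2.imwrite(f"pics/{n}0.png",cv2.resize(s["img"][:,:,::-1],(784,588)))
    print(n,s["fx"],s["fy"],s["cx"],s["cy"],s["D"],s["view"])
s=read_state();print(s["tcp_pos"],s["tcp_rot"],s["t"],s["opening"])
E
```

```text
pics
scene 440.1846366017581 440.1846366017581 276.34042295427344 205.67626837831486 [-0.04759533  0.          0.          0.          0.        ] [[ 0.66738802 -0.74443816  0.02012618 -0.29531429]
 [-0.39870751 -0.38000574 -0.83464241  0.24822097]
 [ 0.62898772  0.54900589 -0.55042436  0.6751534 ]
 [ 0.          0.          0.          1.        ]]
top 518.7089159393605 518.7089159393605 275.6526704092184 214.55669230565312 [-0.11742135  0.          0.          0.          0.        ] [[ 0.00636882 -0.99994015  0.00889524  0.00470967]
 [-0.99803826 -0.00691024 -0.06222446  0.48319358]
 [ 0.06228221 -0.00848149 -0.99802254  1.17766271]
 [ 0.          0.          0.          1.        ]]
[0.25997787 0.59513698 0.25539725] [[-9.16423596e-01  4.00209034e-01 -7.22760695e-04]
 [ 4.00209683e-01  9.16422346e-01 -1.51465494e-03]
 [ 5.61754604e-05 -1.67732135e-03 -9.99998592e-01]] 0.1 0.9978240786760068
```

View pics/top0.png

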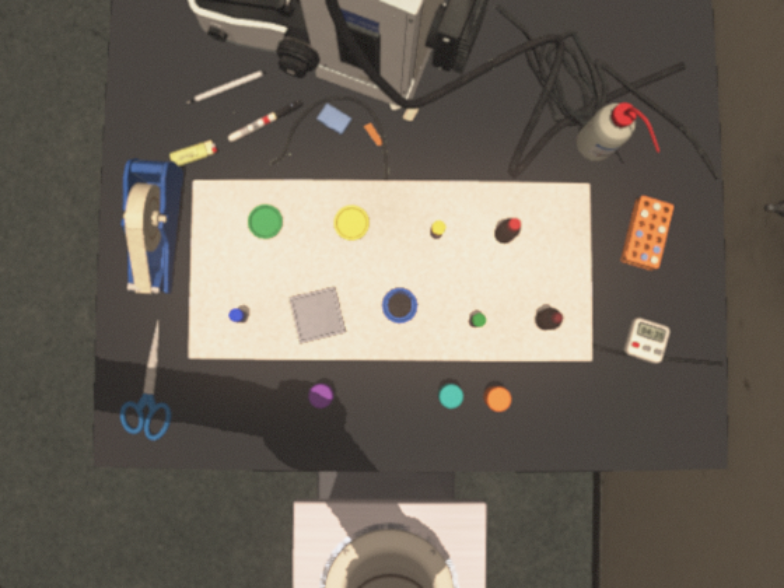

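View pics/scene0.png

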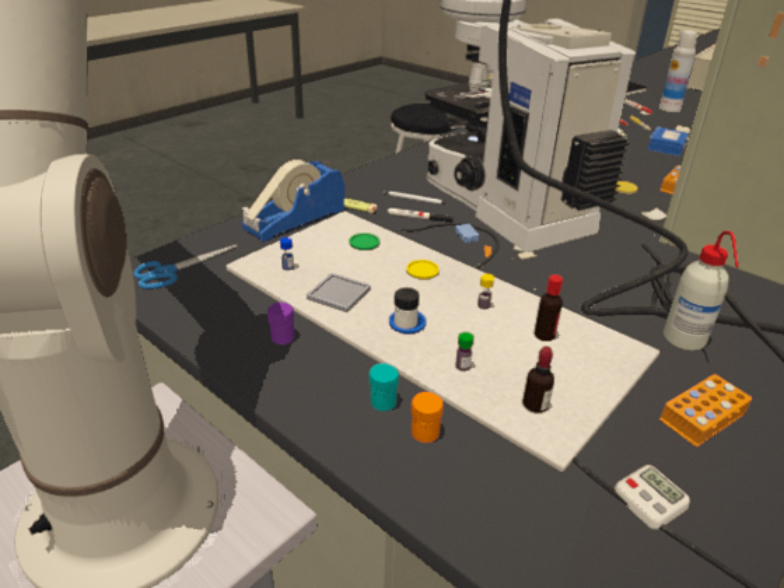

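The top picture shows the board with green dish (265,222), yellow dish (352,223), yellow vial (438,229), oil bottle (508,230), blue vial (237,314), tray (318,315), canister with black lid in the blue dish (400,305), green vial (478,320) and dropper bottle (548,319). Possible canisters are purple (320,395), turquoise (451,396), orange (499,399) and the black-lidded white one in the blue dish. The last fits the description. I'll confirm it in an enlarged crop.

```bash
cat > h.py <<'E'
from plant import *
import numpy as np, cv2
def ray(s,uv,z):
    K=np.array([[s["fx"],0,s["cx"]],[0,s["fy"],s["cy"]],[0,0,1]])
    p=cv2.undistortPoints(np.array([[uv]],float),K,np.array(s["D"],float))[0,0]
    V=np.array(s["view"]);R=V[:3,:3];c=-R.T@V[:3,3];d=R.T@np.array([p[0],p[1],1])
    return c+d*(z-c[2])/d[2]
def crop(s,x0,y0,w,h,k,name):
    cv2.imwrite(name,cv2.resize(s["img"][y0:y0+h,x0:x0+w,::-1],None,fx=k,fy=k,interpolation=cv2.INTER_CUBIC))
E
python3 - <<'E'
from h import *
s=snapshot("top"); crop(s,130,125,300,140,2.6,"pics/c1.png")
# first guesses /1.4, plane heights
for n,u,v,z in [("gdish",265,222,.02),("ydish",352,223,.02),("yvial",438,229,.068),("oil",514,224,.117),("bvial",236,314,.068),("tray",318,315,.022),("can",400,304,.066),("bdish",400,305,.02),("gvial",478,319,.068),("drop",558,319,.11)]:
    print(n,ray(s,(u/1.4,v/1.4),z).round(4))
E
```

```text
gdish [0.6112 0.2085 0.02  ]
ydish [0.6103 0.0647 0.02  ]
yvial [ 0.5936 -0.0733  0.068 ]
oil [ 0.5946 -0.1854  0.117 ]
bvial [0.4568 0.244  0.068 ]
tray [0.4581 0.1186 0.022 ]
can [ 0.4744 -0.0138  0.066 ]
bdish [ 0.4754 -0.0151  0.02  ]
gvial [ 0.4515 -0.1365  0.068 ]
drop [ 0.4506 -0.2534  0.11  ]
```

View pics/c1.png

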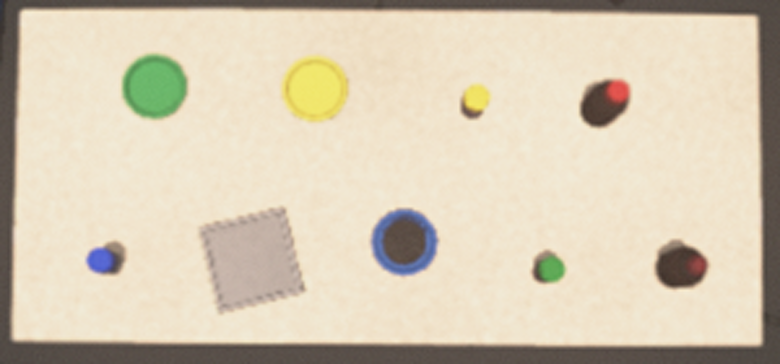

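The crop confirms the canister: black lid at crop (405,242), concentric in the blue dish. Next, refined positions, then I start moving.

```bash
python3 - <<'E'
from h import *
s=snapshot("top")
for n,u,v,z in [("gdish",155,86,.02),("ydish",316,88.5,.02),("yvial",476,98,.068),("bvial",101,260,.068),("tray",252.5,260,.022),("can",405,242,.066),("bdish",404.5,241.5,.02),("gvial",551,268.5,.068)]:
    print(n,ray(s,(130+(u+.5)/2.6-.5,125+(v+.5)/2.6-.5),z).round(4))
E
```

```text
gdish [0.6131 0.2085 0.02  ]
ydish [0.6115 0.0652 0.02  ]
yvial [ 0.5963 -0.0732  0.068 ]
bvial [0.4559 0.244  0.068 ]
tray [0.4588 0.1194 0.022 ]
can [ 0.473  -0.0133  0.066 ]
bdish [ 0.4761 -0.0141  0.02  ]
gvial [ 0.4513 -0.137   0.068 ]
```

>>> {"fn": "jog_arm", "kwargs": {
  "dp": [
    [0,0,0.3],
    [0,0,0.3],
    [0,0,0.4],
    [-0.3,-1,0],
    [-0.35,-1,0],
    [-0.35,-1,0],
    [-0.35,-1,0],
    [-0.35,-1,0],
    [-0.35,-1,0],
    [-0.35,-1,0]
  ],
  "spin": [-0.8,-0.8,-0.76,0,0,0,0,0,0,0]
}}

```text
t: 1.45
tcp_pos: [0.3565, 0.3143, 0.2163]
tcp_rot: [[-1.0, -0.0, 0.0], [-0.0, 1.0, 0.0], [-0.0, 0.0, -1.0]]
contact_force: [1.1, 0.1, -0.8]
opening: 1.002
grasp_force: 0.0
```

>>> {"fn": "jog_arm", "kwargs": {
  "dp": [
    [-0.36,-1,0],
    [-0.36,-1,0],
    [-0.36,-1,0],
    [-0.36,-1,0],
    [-0.36,-1,0.1],
    [-0.36,-1,0.1],
    [-0.36,-1,0.1],
    [-0.36,-1,0.2],
    [-0.06,-0.2,0.2],
    [0,0,0]
  ],
  "spin": [0,0,0,0,0,0,0,0,0,0]
}}

```text
t: 2.7
tcp_pos: [0.4731, -0.0123, 0.1876]
tcp_rot: [[-1.0, 0.001, -0.002], [0.001, 1.0, 0.0], [0.002, 0.0, -1.0]]
contact_force: [-0.7, 0.1, -0.1]
opening: 0.998
grasp_force: 0.0
```

```bash
python3 - <<'E'
from h import *
s=snapshot("wrist"); cv2.imwrite("pics/w1.png",s["img"][:,:,::-1])
K=np.array([[s["fx"],0,s["cx"]],[0,s["fy"],s["cy"]],[0,0,1]])
V=np.array(s["view"])
print(read_state()["tcp_pos"].round(4) if hasattr(read_state()["tcp_pos"],'round') else read_state()["tcp_pos"], -V[:3,:3].T@V[:3,3])
for n,p in dict(can=(.473,-.0133,.066),dish=(.4761,-.0141,.02)).items():
    q,_=cv2.projectPoints(np.array([p]),V[:3,:3],V[:3,3],K,np.array(s["D"],float));print(n,q.ravel())
E
```

```text
[ 0.4732 -0.0113  0.1879] [ 0.40490682 -0.01255616  0.30520938]
can [277.66491457 207.39645529]
dish [276.79131498 195.04559235]
```

View pics/w1.png

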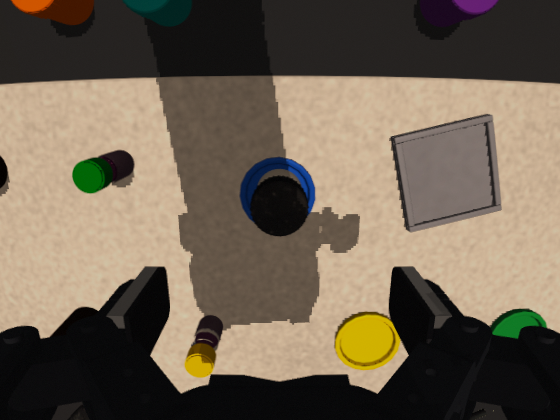

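Wrist view: lid centre at (279,206) and dish at (278,194), both within 1–2 px of prediction. Green cap (89,176), yellow cap (200,360), yellow dish (367,341) and tray (447,173) are also visible. Descending onto the canister.

>>> {"fn": "jog_arm", "kwargs": {
  "dp": [
    [0,-0.05,0.5],
    [0,0,0.6],
    [0,0,0.6],
    [0,0,0.5],
    [0,0,0.4],
    [0,0,0.3],
    [0,0,0.2],
    [0,0,0.05],
    [0,0,0],
    [0,0,0]
  ],
  "spin": [0,0,0,0,0,0,0,0,0,0]
}}

```text
t: 4.0
tcp_pos: [0.4742, -0.0144, 0.0627]
tcp_rot: [[-1.0, 0.0, 0.001], [0.0, 1.0, -0.0], [-0.001, -0.0, -1.0]]
contact_force: [0.8, -0.2, -0.3]
opening: 0.998
grasp_force: 0.0
```

>>> {"fn": "jog_arm", "kwargs": {
  "dp": [
    [0,0,0],
    [0,0,0],
    [0,0,0],
    [0,0,0],
    [0,0,0],
    [0,0,0],
    [0,0,0],
    [0,0,0],
    [0,0,0],
    [0,0,0]
  ],
  "spin": [0,0,0,0,0,0,0,0,0,0],
  "gripper": 1,
  "newtons": 30
}}

```text
t: 5.25
tcp_pos: [0.474, -0.0143, 0.0625]
tcp_rot: [[-1.0, -0.0, 0.0], [-0.0, 1.0, -0.0], [-0.0, -0.0, -1.0]]
contact_force: [-0.4, 0.2, 5.7]
opening: 0.449
grasp_force: 29.9
```

```bash
python3 - <<'E'
from h import *
s=snapshot("top")  # only to have a dict
V=np.array([[0.]])
E
echo; python3 - <<'E'
from h import *
s=read_state();print(s["tcp_pos"],s["t"],s["opening"])
E
```

```text
[ 0.47405731 -0.01429631  0.06251175] 5.3 0.4430379535098406
```

>>> {"fn": "jog_arm", "kwargs": {
  "dp": [
    [0,0,-0.3],
    [0,0,-0.5],
    [0,0,-0.5],
    [0.1,0.5,-0.2],
    [0.1,0.8,0],
    [0.1,0.8,0],
    [0.08,0.7,0],
    [0,0.4,0],
    [0,0.14,0],
    [0,0,0]
  ],
  "spin": [0,0,0,0,0,0,0,0,0,0]
}}

```text
t: 6.55
tcp_pos: [0.4587, 0.1188, 0.1223]
tcp_rot: [[-1.0, 0.0, -0.0], [0.0, 1.0, -0.0], [0.0, -0.0, -1.0]]
contact_force: [0.6, 0.0, -1.0]
opening: 0.449
grasp_force: 30.4
```

```bash
python3 - <<'E'
from h import *
s=snapshot("scene");t=snapshot("wrist");st=read_state();print(st["tcp_pos"],st["opening"])
a=np.hstack([t["img"],s["img"]])[:,:,::-1]; cv2.imwrite("pics/p2.png",cv2.resize(a,(800,300)))
E
```

```text
[0.45869554 0.11808508 0.12217248] 0.44363997741619343
```

View pics/p2.png

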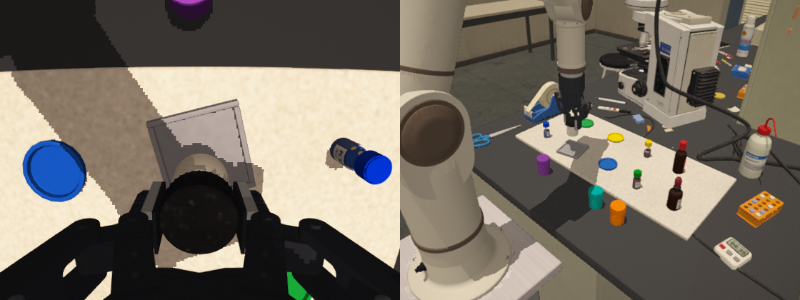

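The canister hangs upright between the pads at wrist (200,215), over the tray. Lowering and releasing.

>>> {"fn": "jog_arm", "kwargs": {
  "dp": [
    [0,0,0.4],
    [0,0,0.4],
    [0,0,0.3],
    [0,0,0.2],
    [0,0,0.08],
    [0,0,0.03],
    [0,0,0.02],
    [0,0,0],
    [0,0,0],
    [0,0,0]
  ],
  "spin": [0,0,0,0,0,0,0,0,0,0]
}}

```text
t: 7.9
tcp_pos: [0.4587, 0.1193, 0.0653]
tcp_rot: [[-1.0, -0.0, 0.0], [-0.0, 1.0, 0.0], [-0.0, 0.0, -1.0]]
contact_force: [0.3, -0.2, -0.3]
opening: 0.448
grasp_force: 30.4
```

>>> {"fn": "jog_arm", "kwargs": {
  "dp": [
    [0,0,0.01],
    [0,0,0],
    [0,0,0],
    [0,0,0],
    [0,0,0],
    [0,0,-0.3],
    [0,0,-0.6],
    [0,0,-0.6],
    [0,0,-0.6],
    [0,0,-0.4]
  ],
  "spin": [0,0,0,0,0,0,0,0,0,0],
  "gripper": -1
}}

```text
t: 9.15
tcp_pos: [0.4591, 0.1195, 0.1665]
tcp_rot: [[-1.0, -0.0, 0.002], [-0.0, 1.0, 0.0], [-0.002, 0.0, -1.0]]
contact_force: [-0.3, -0.3, -0.1]
opening: 0.999
grasp_force: 0.0
```

```bash
python3 - <<'E'
from h import *
t=snapshot("wrist");st=read_state();print(st["tcp_pos"],st["opening"])
cv2.imwrite("pics/w3.png",t["img"][:,:,::-1])
V=np.array(t["view"]);K=np.array([[t["fx"],0,t["cx"]],[0,t["fy"],t["cy"]],[0,0,1]])
q,_=cv2.projectPoints(np.array([(.4559,.244,.068),(.4559,.244,.012),(.4761,-.0141,.02),(.4588,.1194,.071)]),V[:3,:3],V[:3,3],K,np.array(t["D"],float));print(q.reshape(-1,2))
E
```

```text
[0.46008673 0.11974993 0.16795998] 0.9986095858702162
[[481.5263539  212.02155595]
 [444.13580252 190.58090289]
 [101.26005319 219.47332866]
 [279.1213175  218.45156817]]
```

View pics/w3.png

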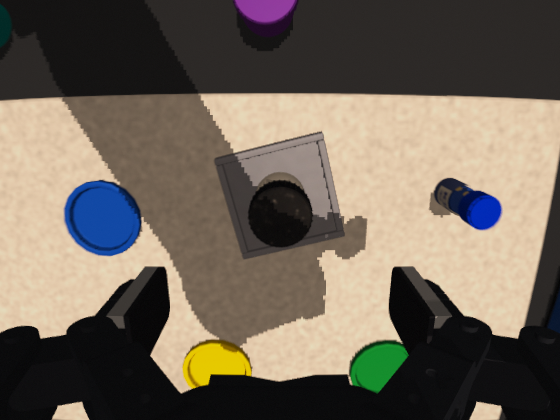

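The canister stands in the tray, lid (280,214), 4 px from prediction. The blue cap is at (484,211) and the blue dish at (103,218), both as predicted. Going to the blue vial.

>>> {"fn": "jog_arm", "kwargs": {
  "dp": [
    [0.05,0.7,0.1],
    [0.05,1,0.2],
    [0,0.9,0.2],
    [0,0.4,0.2],
    [0,0.13,0.4],
    [0,0,0.5],
    [0,0,0.6],
    [0,0,0.45],
    [0,0,0.25],
    [0,0,0.1]
  ],
  "spin": [0,0,0,0,0,0,0,0,0,0]
}}

```text
t: 10.45
tcp_pos: [0.4545, 0.244, 0.0441]
tcp_rot: [[-1.0, 0.0, -0.001], [0.0, 1.0, -0.001], [0.001, -0.001, -1.0]]
contact_force: [-0.1, 0.5, -0.1]
opening: 1.0
grasp_force: 0.0
```

>>> {"fn": "jog_arm", "kwargs": {
  "dp": [
    [0,0,0],
    [0,0,0],
    [0,0,0],
    [0,0,0],
    [0,0,0],
    [0,0,0],
    [0,0,0],
    [0,0,0],
    [0,0,0],
    [0,0,0]
  ],
  "spin": [0,0,0,0,0,0,0,0,0,0],
  "gripper": 1,
  "newtons": 25
}}

```text
t: 11.7
tcp_pos: [0.4549, 0.2447, 0.0452]
tcp_rot: [[-1.0, -0.0, 0.001], [-0.0, 1.0, 0.0], [-0.001, 0.0, -1.0]]
contact_force: [-0.8, -0.7, 5.8]
opening: 0.251
grasp_force: 24.8
```

>>> {"fn": "jog_arm", "kwargs": {
  "dp": [
    [0,0,-0.3],
    [0,0,-0.6],
    [0,-0.2,-0.7],
    [-0.05,-0.5,-0.6],
    [-0.1,-0.8,0],
    [-0.1,-0.9,0],
    [-0.1,-1,0],
    [-0.1,-1,0],
    [-0.08,-0.9,0],
    [0,-0.6,0]
  ],
  "spin": [0,0,0,0,0,0,0,0,0,0]
}}

```text
t: 12.95
tcp_pos: [0.4759, 0.0064, 0.1332]
tcp_rot: [[-1.0, 0.002, 0.0], [0.002, 1.0, -0.0], [-0.0, -0.0, -1.0]]
contact_force: [0.0, 0.2, -0.5]
opening: 0.246
grasp_force: 24.5
```

>>> {"fn": "jog_arm", "kwargs": {
  "dp": [
    [0,-0.4,0],
    [0,-0.17,0.3],
    [0,0,0.5],
    [0,0,0.5],
    [0,0,0.4],
    [0,0,0.2],
    [0,0,0.1],
    [0,0,0.05],
    [0,0,0],
    [0,0,0]
  ],
  "spin": [0,0,0,0,0,0,0,0,0,0]
}}

```text
t: 14.2
tcp_pos: [0.4762, -0.0144, 0.0511]
tcp_rot: [[-1.0, 0.0, 0.001], [0.0, 1.0, -0.0], [-0.001, -0.0, -1.0]]
contact_force: [-0.4, -0.5, -1.0]
opening: 0.245
grasp_force: 24.5
```

>>> {"fn": "jog_arm", "kwargs": {
  "dp": [
    [0,0,0.04],
    [0,0,0.03],
    [0,0,0],
    [0,0,0],
    [0,0,0],
    [0,0,0],
    [0,0,0],
    [0,0,0],
    [0,0,0],
    [0,0,0]
  ],
  "spin": [0,0,0,0,0,0,0,0,0,0]
}}

```text
t: 15.45
tcp_pos: [0.4759, -0.0144, 0.0482]
tcp_rot: [[-1.0, -0.0, 0.0], [-0.0, 1.0, -0.0], [-0.0, -0.0, -1.0]]
contact_force: [-0.9, -0.1, 5.8]
opening: 0.251
grasp_force: 25.0
```

>>> {"fn": "jog_arm", "kwargs": {
  "dp": [
    [0,0,0],
    [0,0,0],
    [0,0,0],
    [0,0,0],
    [0,0,0],
    [0,0,-0.4],
    [0,0,-0.7],
    [0,0,-0.8],
    [0,0,-0.7],
    [0,0,-0.3]
  ],
  "spin": [0,0,0,0,0,0,0,0,0,0],
  "gripper": -1
}}

```text
t: 16.7
tcp_pos: [0.4769, -0.0143, 0.1664]
tcp_rot: [[-1.0, -0.0, 0.004], [-0.0, 1.0, -0.0], [-0.004, -0.0, -1.0]]
contact_force: [0.1, 0.4, 0.2]
opening: 1.002
grasp_force: 0.0
```

```bash
python3 - <<'E'
from h import *
t=snapshot("wrist");st=read_state();print(st["tcp_pos"],st["opening"])
cv2.imwrite("pics/w4.png",t["img"][:,:,::-1])
V=np.array(t["view"]);K=np.array([[t["fx"],0,t["cx"]],[0,t["fy"],t["cy"]],[0,0,1]])
q,_=cv2.projectPoints(np.array([(.4761,-.0141,.071),(.4513,-.137,.068),(.5963,-.0732,.068),(.4761,-.0141,.02),(.6115,.0652,.02)]),V[:3,:3],V[:3,3],K,np.array(t["D"],float));print(q.reshape(-1,2))
E
```

```text
[ 0.47725664 -0.01434661  0.16683151] 0.99467902964912
[[279.69850263 217.44078246]
 [ 74.42421059 176.19515362]
 [195.81220788 378.34039801]
 [279.55601878 195.87708127]
 [374.16340084 352.59714099]]
```

View pics/w4.png

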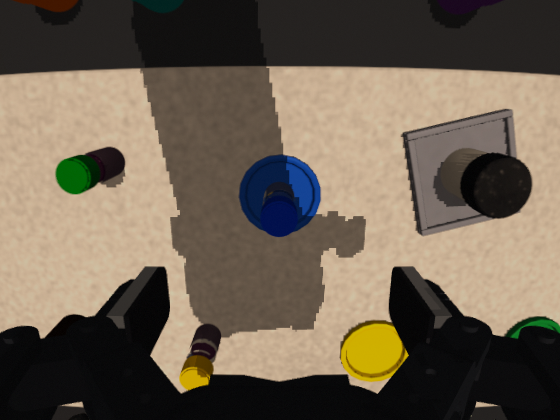

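The blue vial stands in its dish, cap (279,215) against a predicted (280,217). Green cap (74,175), yellow cap (196,374) and yellow dish (374,351) match prediction. Next, the green vial.

>>> {"fn": "jog_arm", "kwargs": {
  "dp": [
    [0.15,-0.6,0.1],
    [0.2,-1,0.2],
    [0.2,-0.9,0.2],
    [0.1,-0.4,0.2],
    [0,-0.17,0.4],
    [0,0,0.5],
    [0,0,0.6],
    [0,0,0.45],
    [0,0,0.25],
    [0,0,0.1]
  ],
  "spin": [0,0,0,0,0,0,0,0,0,0]
}}

```text
t: 18.0
tcp_pos: [0.4497, -0.1361, 0.043]
tcp_rot: [[-1.0, -0.001, -0.001], [-0.001, 1.0, 0.001], [0.001, 0.001, -1.0]]
contact_force: [0.7, -0.1, -0.8]
opening: 1.001
grasp_force: 0.0
```

>>> {"fn": "jog_arm", "kwargs": {
  "dp": [
    [0,0,0],
    [0,0,0],
    [0,0,0],
    [0,0,0],
    [0,0,0],
    [0,0,0],
    [0,0,0],
    [0,0,0],
    [0,0,0],
    [0,0,0]
  ],
  "spin": [0,0,0,0,0,0,0,0,0,0],
  "gripper": 1
}}

```text
t: 19.25
tcp_pos: [0.4502, -0.1373, 0.0444]
tcp_rot: [[-1.0, 0.0, 0.001], [0.0, 1.0, -0.0], [-0.001, -0.0, -1.0]]
contact_force: [-1.4, 0.0, 6.1]
opening: 0.251
grasp_force: 25.0
```

>>> {"fn": "jog_arm", "kwargs": {
  "dp": [
    [0,0,-0.3],
    [0,0,-0.6],
    [0,0.1,-0.7],
    [-0.1,0.4,-0.8],
    [-0.4,0.8,0],
    [-0.5,1,0],
    [-0.5,1,0],
    [-0.5,1,0],
    [-0.5,1,0],
    [-0.5,1,0]
  ],
  "spin": [0,0,0,0,0,0,0,0,0,0]
}}

```text
t: 20.5
tcp_pos: [0.5702, 0.1161, 0.1405]
tcp_rot: [[-1.0, -0.0, 0.0], [-0.0, 1.0, -0.0], [-0.0, -0.0, -1.0]]
contact_force: [0.0, -0.5, 0.1]
opening: 0.249
grasp_force: 24.6
```

>>> {"fn": "jog_arm", "kwargs": {
  "dp": [
    [-0.5,1,0],
    [-0.4,0.8,0],
    [-0.17,0.4,0.1],
    [0,0.15,0.4],
    [0,0,0.6],
    [0,0,0.5],
    [0,0,0.4],
    [0,0,0.2],
    [0,0,0],
    [0,0,0]
  ],
  "spin": [0,0,0,0,0,0,0,0,0,0]
}}

```text
t: 21.75
tcp_pos: [0.6132, 0.2092, 0.0526]
tcp_rot: [[-1.0, -0.0, 0.001], [-0.0, 1.0, 0.001], [-0.001, 0.001, -1.0]]
contact_force: [0.0, -0.1, -0.0]
opening: 0.247
grasp_force: 24.6
```

>>> {"fn": "jog_arm", "kwargs": {
  "dp": [
    [0,0,0.05],
    [0,0,0.04],
    [0,0,0.03],
    [0,0,0.02],
    [0,0,0],
    [0,0,0],
    [0,0,0],
    [0,0,0],
    [0,0,0],
    [0,0,0]
  ],
  "spin": [0,0,0,0,0,0,0,0,0,0]
}}

```text
t: 23.0
tcp_pos: [0.6127, 0.209, 0.0474]
tcp_rot: [[-1.0, -0.0, 0.0], [-0.0, 1.0, -0.0], [-0.0, -0.0, -1.0]]
contact_force: [-2.2, -0.9, 7.8]
opening: 0.25
grasp_force: 25.4
```

>>> {"fn": "jog_arm", "kwargs": {
  "dp": [
    [0,0,0],
    [0,0,0],
    [0,0,0],
    [0,0,0],
    [0,0,0],
    [0,0,-0.4],
    [0,0,-0.7],
    [0,0,-0.8],
    [0,0,-0.7],
    [0,0,-0.3]
  ],
  "spin": [0,0,0,0,0,0,0,0,0,0],
  "gripper": -1
}}

```text
t: 24.25
tcp_pos: [0.6139, 0.2095, 0.1655]
tcp_rot: [[-1.0, -0.0, 0.004], [-0.0, 1.0, 0.001], [-0.004, 0.001, -1.0]]
contact_force: [0.1, -0.1, -0.9]
opening: 0.997
grasp_force: 0.0
```

```bash
python3 - <<'E'
from h import *
t=snapshot("wrist");st=read_state();print(st["tcp_pos"],st["opening"])
cv2.imwrite("pics/w5.png",t["img"][:,:,::-1])
V=np.array(t["view"]);K=np.array([[t["fx"],0,t["cx"]],[0,t["fy"],t["cy"]],[0,0,1]])
q,_=cv2.projectPoints(np.array([(.6131,.2085,.071),(.6131,.2085,.02),(.6115,.0652,.02)]),V[:3,:3],V[:3,3],K,np.array(t["D"],float));print(q.reshape(-1,2))
E
```

```text
[0.61413606 0.20955603 0.16603737] 1.0000703901722356
[[277.40881019 217.9710404 ]
 [277.55989054 196.22138411]
 [ 83.1223135  194.55085602]]
```

View pics/w5.png

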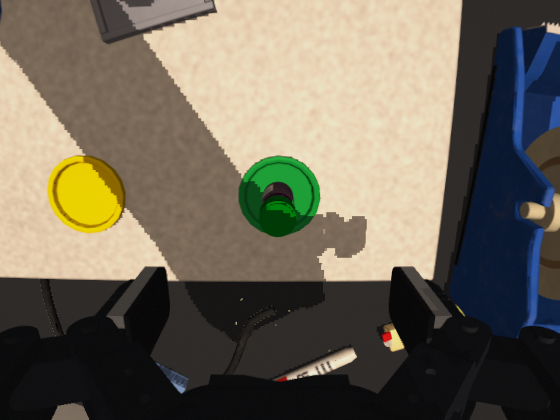

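The green vial stands in its dish, cap (278,217). The yellow dish at (86,194) is about 2 mm left of prediction... i.e. y≈0.067. Next, the yellow vial.

>>> {"fn": "jog_arm", "kwargs": {
  "dp": [
    [0.05,-0.6,0],
    [0.05,-1,0],
    [0.05,-1,0],
    [0.05,-1,0],
    [0.05,-1,0],
    [0.1,-1,0],
    [0.1,-0.8,0.1],
    [0,-0.5,0.2],
    [0,-0.17,0.2],
    [0,0,0.2]
  ],
  "spin": [0,0,0,0,0,0,0,0,0,0]
}}

```text
t: 25.55
tcp_pos: [0.5943, -0.0734, 0.1332]
tcp_rot: [[-1.0, -0.0, -0.001], [-0.0, 1.0, 0.001], [0.001, 0.001, -1.0]]
contact_force: [0.3, -0.1, -0.1]
opening: 0.998
grasp_force: 0.0
```

```bash
python3 - <<'E'
from h import *
t=snapshot("wrist");st=read_state();print(st["tcp_pos"],st["opening"])
cv2.imwrite("pics/w6.png",t["img"][:,:,::-1])
V=np.array(t["view"]);K=np.array([[t["fx"],0,t["cx"]],[0,t["fy"],t["cy"]],[0,0,1]])
q,_=cv2.projectPoints(np.array([(.5963,-.0732,.068),(.6115,.0665,.02)]),V[:3,:3],V[:3,3],K,np.array(t["D"],float));print(q.reshape(-1,2))
E
```

```text
[ 0.59374166 -0.07239091  0.1321897 ] 0.9979382029757784
[[279.71901392 241.00398405]
 [487.58173891 235.27634672]]
```

View pics/w6.png

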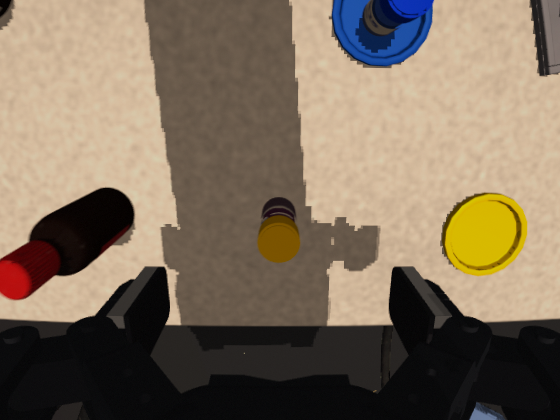

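The yellow cap is at (279,240), matching prediction, and the oil bottle is clear of the fingers at the left. Descending.

>>> {"fn": "jog_arm", "kwargs": {
  "dp": [
    [-0.05,0,0.3],
    [0,0,0.5],
    [0,0,0.5],
    [0,0,0.4],
    [0,0,0.25],
    [0,0,0.15],
    [0,0,0.05],
    [0,0,0],
    [0,0,0],
    [0,0,0]
  ],
  "spin": [0,0,0,0,0,0,0,0,0,0]
}}

```text
t: 26.85
tcp_pos: [0.5969, -0.074, 0.0487]
tcp_rot: [[-1.0, -0.0, 0.001], [-0.0, 1.0, -0.0], [-0.001, -0.0, -1.0]]
contact_force: [0.1, 1.5, 0.0]
opening: 1.003
grasp_force: 0.0
```

>>> {"fn": "jog_arm", "kwargs": {
  "dp": [
    [0,0,0],
    [0,0,0],
    [0,0,0],
    [0,0,0],
    [0,0,0],
    [0,0,0],
    [0,0,0],
    [0,0,0],
    [0,0,0],
    [0,0,0]
  ],
  "spin": [0,0,0,0,0,0,0,0,0,0],
  "gripper": 1
}}

```text
t: 28.1
tcp_pos: [0.5967, -0.0739, 0.0484]
tcp_rot: [[-1.0, -0.0, 0.0], [-0.0, 1.0, -0.0], [-0.0, -0.0, -1.0]]
contact_force: [0.0, -0.2, 1.8]
opening: 0.247
grasp_force: 24.7
```

>>> {"fn": "jog_arm", "kwargs": {
  "dp": [
    [0,0,-0.3],
    [0,0,-0.5],
    [0,0.2,-0.4],
    [-0.07,0.6,0],
    [-0.1,0.9,0],
    [-0.1,0.8,0],
    [-0.1,0.6,0],
    [0,0.3,0],
    [0,0.1,0.1],
    [0,0,0.3]
  ],
  "spin": [0,0,0,0,0,0,0,0,0,0]
}}

```text
t: 29.35
tcp_pos: [0.6119, 0.0653, 0.0805]
tcp_rot: [[-1.0, 0.001, 0.001], [0.001, 1.0, -0.0], [-0.001, -0.0, -1.0]]
contact_force: [0.3, 0.2, -1.0]
opening: 0.247
grasp_force: 24.7
```

>>> {"fn": "jog_arm", "kwargs": {
  "dp": [
    [0,0,0.3],
    [0,0,0.2],
    [0,0,0.1],
    [0,0,0.05],
    [0,0,0.04],
    [0,0,0.03],
    [0,0,0.01],
    [0,0,0],
    [0,0,0],
    [0,0,0]
  ],
  "spin": [0,0,0,0,0,0,0,0,0,0]
}}

```text
t: 30.6
tcp_pos: [0.6116, 0.0662, 0.0514]
tcp_rot: [[-1.0, -0.0, 0.0], [-0.0, 1.0, 0.0], [-0.0, 0.0, -1.0]]
contact_force: [-1.2, 0.3, 3.1]
opening: 0.251
grasp_force: 24.8
```

>>> {"fn": "jog_arm", "kwargs": {
  "dp": [
    [0,0,0],
    [0,0,0],
    [0,0,0],
    [0,0,0],
    [0,0,0],
    [0,0,-0.4],
    [0,0,-0.7],
    [0,0,-0.8],
    [0,0,-0.9],
    [0,0,-0.9]
  ],
  "spin": [0,0,0,0,0,0,0,0,0,0],
  "gripper": -1
}}

```text
t: 31.85
tcp_pos: [0.6115, 0.0662, 0.2015]
tcp_rot: [[-1.0, -0.0, 0.001], [-0.0, 1.0, 0.0], [-0.001, 0.0, -1.0]]
contact_force: [-0.1, 0.1, -0.5]
opening: 0.999
grasp_force: 0.0
```

>>> {"fn": "jog_arm", "kwargs": {
  "dp": [
    [0,0.5,-0.5],
    [0,1,-0.5],
    [0,1,0],
    [0,1,0],
    [0,1,0],
    [0,1,0],
    [0,1,0],
    [0,1,0],
    [0,0.5,0],
    [0,0,0]
  ],
  "spin": [0,0,0,0,0,0,0,0,0,0]
}}

```text
t: 33.1
tcp_pos: [0.6105, 0.3876, 0.2395]
tcp_rot: [[-1.0, -0.003, -0.0], [-0.003, 1.0, 0.001], [0.0, 0.001, -1.0]]
contact_force: [-1.1, -0.4, 0.2]
opening: 1.0
grasp_force: 0.0
```

```bash
python3 - <<'E'
from h import *
s=snapshot("scene");t=snapshot("top")
a=np.hstack([cv2.resize(t["img"][125:265,130:430],(400,187)),cv2.resize(s["img"][120:307,140:540],(400,187))])[:,:,::-1]; cv2.imwrite("pics/f.png",a)
E
```

```text
(no output)
```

View pics/f.png

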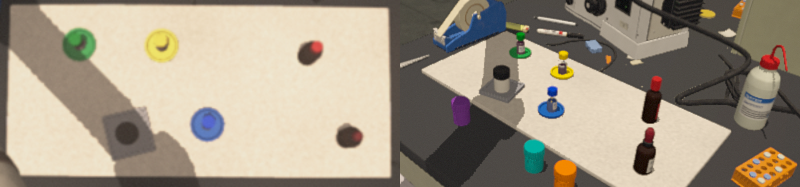

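All three vials stand in their matching dishes (scene crop: green (520,42), yellow (563,68), blue (551,97)). The canister stands in the tray (501,80) and both bottles are untouched. Handing in.

```bash
python3 -c "
from plant import *
print(finish_job())"
```

```text
the job is handed in; nothing more can be done
None
```

I handed the job in at about 33 s: in the last pictures each vial stands upright in the dish of its cap's colour, the canister stands in the grey tray, and both brown bottles are where they were. The hand-in returned no verdict.

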